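Release the latched key on the lamp test box

TASK

One of the four identical white keys on the green lamp test box has been left latched down. Tap all four keys lightly with the fingertips, one after another from left to right as seen from the robot, to feel which one it is (a tap must neither push an up key home nor release the latched one), then press the latched key fully down and let it spring up, so that all four keys are left up. Nothing is to be grasped, and the things standing around are left alone.

Things in the scene. Friction and masses are not known exactly. Their poses are not given: they have to be found in the camera images.
- box: lamp test box, fixed to the table: green steel housing 170 mm (x) by 250 mm (y) by 55 mm high, flat level top. Four identical white keys along its front (robot-side) edge, four open round white lampholders (18 mm high, 33 mm across) 83 mm behind them. Origin: centre of the underside, on the table; x points from the keys to the lampholders, y along the row to the left seen from the robot, z up
- place1 (a point): fixed point on the box's flat top (55 mm above the table) at the centre of the leftmost key place, counted from the left as seen from the robot (place 1 has the largest box y). Neighbouring places are 46 mm apart. Axes as the box
- place2 (a point): fixed point on the box's flat top (55 mm above the table) at the centre of the second key place, counted from the left as seen from the robot (place 1 has the largest box y). Neighbouring places are 46 mm apart. Axes as the box
- place3 (a point): fixed point on the box's flat top (55 mm above the table) at the centre of the third key place, counted from the left as seen from the robot (place 1 has the largest box y). Neighbouring places are 46 mm apart. Axes as the box
- place4 (a point): fixed point on the box's flat top (55 mm above the table) at the centre of the rightmost key place, counted from the left as seen from the robot (place 1 has the largest box y). Neighbouring places are 46 mm apart. Axes as the box
- unit_a: mechanism of key a with its key, sunk in the box; origin on the box's top at the centre of that key's place. Which of the four places it occupies changes from start to start; all four units are alike
- key_a_top (a point): centre of the top face of key a, moving with it. White rectangular key 42 mm (box x) x 28 mm (box y), flat top, 18 mm gap to the next key. Its top is 16 mm above the box's top when up, 10 mm when latched down, about 6 mm when pressed home
- key_a (a joint): depth of key a below its up position, m: 0 up, 0.006 latched, 0.010 home (stop). An up key starts to move at 1.5 N, rising evenly to 5 N at the stop (slight damping): 2 to 3 N dips it a few mm and it springs back; past 9 mm and let go it latches. A latched key hardly gives below 3.5 N; pressed to the stop (5 N) and let go it springs right up
- unit_b: mechanism of key b with its key, sunk in the box; origin on the box's top at the centre of that key's place. Which of the four places it occupies changes from start to start; all four units are alike
- key_b_top (a point): centre of the top face of key b, moving with it. White rectangular key 42 mm (box x) x 28 mm (box y), flat top, 18 mm gap to the next key. Its top is 16 mm above the box's top when up, 10 mm when latched down, about 6 mm when pressed home
- key_b (a joint): depth of key b below its up position, m: 0 up, 0.006 latched, 0.010 home (stop). An up key starts to move at 1.5 N, rising evenly to 5 N at the stop (slight damping): 2 to 3 N dips it a few mm and it springs back; past 9 mm and let go it latches. A latched key hardly gives below 3.5 N; pressed to the stop (5 N) and let go it springs right up
- unit_c: mechanism of key c with its key, sunk in the box; origin on the box's top at the centre of that key's place. Which of the four places it occupies changes from start to start; all four units are alike
- key_c_top (a point): centre of the top face of key c, moving with it. White rectangular key 42 mm (box x) x 28 mm (box y), flat top, 18 mm gap to the next key. Its top is 16 mm above the box's top when up, 10 mm when latched down, about 6 mm when pressed home
- key_c (a joint): depth of key c below its up position, m: 0 up, 0.006 latched, 0.010 home (stop). An up key starts to move at 1.5 N, rising evenly to 5 N at the stop (slight damping): 2 to 3 N dips it a few mm and it springs back; past 9 mm and let go it latches. A latched key hardly gives below 3.5 N; pressed to the stop (5 N) and let go it springs right up
- unit_d: mechanism of key d with its key, sunk in the box; origin on the box's top at the centre of that key's place. Which of the four places it occupies changes from start to start; all four units are alike
- key_d_top (a point): centre of the top face of key d, moving with it. White rectangular key 42 mm (box x) x 28 mm (box y), flat top, 18 mm gap to the next key. Its top is 16 mm above the box's top when up, 10 mm when latched down, about 6 mm when pressed home
- key_d (a joint): depth of key d below its up position, m: 0 up, 0.006 latched, 0.010 home (stop). An up key starts to move at 1.5 N, rising evenly to 5 N at the stop (slight damping): 2 to 3 N dips it a few mm and it springs back; past 9 mm and let go it latches. A latched key hardly gives below 3.5 N; pressed to the stop (5 N) and let go it springs right up
- tape: roll of brown tape lying flat, 88 mm across, 24 mm high (loose bystander, leave alone). Origin: centre of its underside at the start
- finial: small brass lamp finial standing on the box's top at the left end of the lampholder row, 22 mm across, 32 mm high (loose bystander, leave alone). Origin: centre of its underside at the start
- carton: cardboard bulb carton, 62 x 62 x 112 mm, standing right of the box (loose bystander, leave alone). Origin: centre of its underside at the start
- brush: glue brush lying on the table right of the box, about 170 mm long (loose bystander, leave alone). Origin: centre of its underside at the start
- jar: open yellow jar, 72 mm across, 70 mm high, left of the box (loose bystander, leave alone). Origin: centre of its underside at the start
- glue: white glue bottle with a red cap, 52 mm across, 130 mm high, behind the box (loose bystander, leave alone). Origin: centre of its underside at the start

How it is judged:
By the outcome, as a careful person would: the job done as asked, in the order asked, and still so for the second after the job is handed in, with the robot touching nothing.
It also fails if it takes over 48 s, if anything falls off the work surface, if the arm or the gripper's body presses on something with over 40 N, if the wrist force passes 120 N, or if a joint passes its speed limit or range.

ROBOT

A 7-joint arm with a two-finger parallel gripper is mounted at the origin on the work surface. World frame = base frame: x ahead of the robot, y to its left, z up, the work surface at z = 0. Lengths are in m, angles in rad, forces in N, time in s.
With the tool pointing down it reaches from about 0.4 to 0.875 m from the base axis. Payload 4.4 kg.
Tool frame: the origin (TCP) lies midway between the tips of the shut fingers; the grasp point (between the pads) lies 19 mm behind it; x points along the fingers, y is the direction in which the jaws open and shut, and the axes are right-handed (so a half turn about x gives the same grasp; the last joint's range is limited). The gripper opens to 85 mm and grips with 20 to 120 N. Pads are 22 mm wide; open, the fingers measure 114 mm over their backs; the gripper's body (76 mm by 85 mm) begins 54 mm behind the grasp point. The pads swing forward as they close: fully open they stand 13 mm farther back than shut.
Start: joints at [1.137, 0.628, 0.038, 1.517, -0.027, 0.996, -0.02], TCP at [0.234, -0.607, 0.203] pointing down, gripper open.
Joint ranges: [-3.06, 3.06], [-0.37, 2.12], [-1.25, 1.32], [0.18, 2.47], [-1.1, 4.24], [0.23, 1.98], [-2.94, 2.94]. Speed limits (rad/s): [2.57, 2.57, 3.14, 3.14, 3.14, 3.14, 3.14].

INTERFACE

Orientations are given as a unit quaternion [x, y, z, w].
In Python, from rig import ctrl gives the robot as it stands.
- The arm moves only by the tool servo_tool, never from a script. Its argument "series" is a list of rows, each a list of 3 entries, a list of its own where there are three numbers: the shift along the tool's x, y, z in cm, then the turn, a rotation vector about the tool's x, y, z in degrees, then the opening, from -1 (shut) to 1 (fully open), so that 0 is half open. In form: [[[x, y, z], [ax, ay, az], jaw], ...]. A call has 1 to 12 rows; each row shifts and turns the pose as measured when the row begins, along the tool's axes as they then stand; what a row does not reach is not made up. A row lasts 1/8 s, in which the tool goes at most 62.5 mm and 10.7 degrees, less where a joint would pass 70% of its speed; a pose out of reach is approached as far as the arm can. A call with a gripper value outside its range is refused whole. The fingers move at their own pace and stop on an object; the grip force is fixed at half the most. Time passes only in rows, so rows that do not move let the fingers close. It gives the time, the measured TCP pose, the force and the opening at its end, in the units of the state.
- ctrl.get_obs(): the state, without advancing time (a new reading comes with each control period).
- ctrl.capture(name): name is "scene" or "top"; returns (picture, depth): 420x560x3 uint8, blue, green, red; 420x560 float32, m along the optical axis (not along the pixel's ray), 0 where there is no reading.
- ctrl.get_calibration(name): a dict with "camera_matrix" (3x3 intrinsics, pixels), "world_from_camera" (4x4, takes a point from camera to world coordinates). Camera axes: x right, y down, z forward; pixel columns grow to the right and rows downward; lengths in m; the calibration is good to about 2 mm. A picture is of the moment at which its call begins. get_calibration takes no time and is no camera call.
- ctrl.job_done(): hands the job in, once; it reports no verdict.
The state is a dict: "time_s": time; "joint_pos": joint angles; "joint_vel": joint speeds; "joint_efforts": joint torques, N m; "eef_pos": TCP position; "tcp_rot": TCP orientation; "wrist_force": force on the tool from outside, world axes, zero at the start; "moment": the same for the moment, N m; "gripper_width": finger opening in m.
Only numpy, scipy, OpenCV 4.12 (cv2) and the standard library are available. Lean on these libraries where they do the work, as an engineer would, in place of code of your own. Each camera call takes 0.05 s, during which the arm holds its last target.

## Working session

There is one attempt and no reset: what is moved stays moved. The work goes in short steps, Python scripts to look and compute and a tool call to move; the robot and the scene stay as the last step left them, time stands still between calls to the robot, and variables do not carry over. Pictures are saved under pics/ and viewed, and the job is handed in when it is done.

Besides the shell and the picture viewer there is one more tool, called after ">>>" by a JSON object that holds its "op" and its "data", one argument or row to a line. servo_tool: Moves the arm, as the interface text tells. Its arguments: {"type":"object","properties":{"series":{"type":"array"}},"required":["series"]}

```bash
ls; mkdir -p pics
python3 - <<'E'
from rig import ctrl
import cv2,numpy as np
o=ctrl.get_obs()
for k in o: print(k,np.round(o[k],4))
for n in ("scene","top"):
    p,d=ctrl.capture(n); cv2.imwrite(f"pics/{n}0.png",p); np.save(f"pics/{n}0.npy",d)
    c=ctrl.get_calibration(n); print(n,np.round(c["camera_matrix"],2),np.round(c["world_from_camera"],4))
E
```

```text
pics
time_s 0.0
joint_pos [ 1.1372  0.6293  0.0384  1.5184 -0.027   0.9963 -0.02  ]
joint_vel [ 0.0014  0.0008  0.0009  0.0006  0.0005 -0.0008 -0.0003]
joint_efforts [-9.00000e-04 -5.63407e+01  1.22580e+00 -1.93451e+01  1.11000e-02
  1.04000e-02  0.00000e+00]
eef_pos [ 0.2335 -0.6059  0.2016]
tcp_rot [-0.6951 -0.1299  0.6953 -0.1286]
wrist_force [ 0.0929  0.1728 -0.3145]
moment [ 0.0029 -0.0276  0.0398]
gripper_width 0.0853
scene [[385.97   0.   276.57]
 [  0.   385.97 210.52]
 [  0.     0.     1.  ]] [[-0.2238  0.8054 -0.5489  1.0876]
 [ 0.9746  0.1872 -0.1228  0.1391]
 [ 0.0039 -0.5625 -0.8268  0.8126]
 [ 0.      0.      0.      1.    ]]
top [[408.53   0.   281.64]
 [  0.   408.53 211.65]
 [  0.     0.     1.  ]] [[ 0.163  -0.9582  0.235   0.3953]
 [-0.9866 -0.1576  0.0413  0.0308]
 [-0.0025 -0.2386 -0.9711  0.9149]
 [ 0.      0.      0.      1.    ]]
```

View pics/scene0.png

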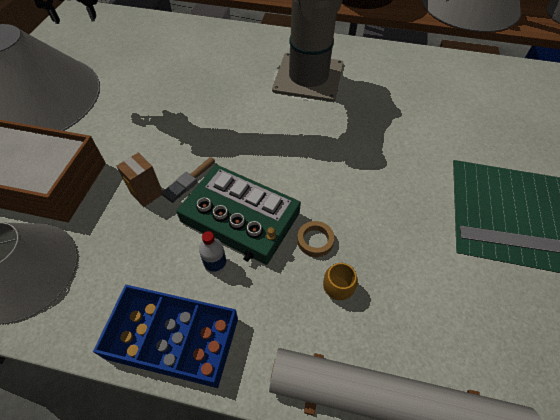

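View pics/top0.png

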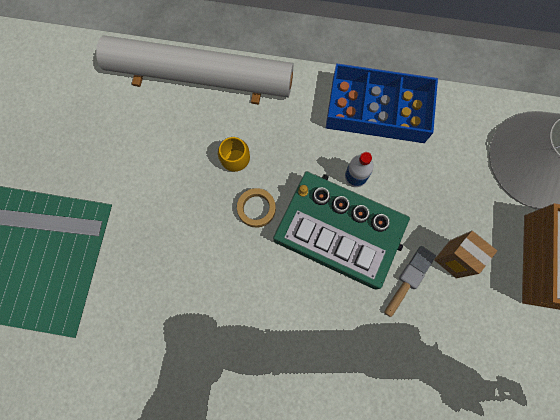

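The top view shows the box at about (345,228), with keys near (305,230), (325,239), (346,247) and (367,257). I'll enlarge that area and measure it.

```bash
cat > h.py <<'E'
import cv2,numpy as np
from rig import ctrl
def w(n,u,v,z):
    c=ctrl.get_calibration(n);K=c["camera_matrix"];T=np.array(c["world_from_camera"])
    r=T[:3,:3]@np.linalg.solve(K,[u,v,1.]);o=T[:3,3]
    return o+r*(z-o[2])/r[2]
def cloud(n,d):
    c=ctrl.get_calibration(n);K=c["camera_matrix"];T=np.array(c["world_from_camera"])
    v,u=np.mgrid[:420,:560]
    p=np.stack([(u-K[0,2])/K[0,0]*d,(v-K[1,2])/K[1,1]*d,d],-1)
    return p@T[:3,:3].T+T[:3,3]
E
python3 - <<'E'
import cv2,numpy as np
from h import *
p=cv2.imread("pics/top0.png"); cv2.imwrite("pics/topc.png",cv2.resize(p[165:295,265:420],None,fx=5,fy=5,interpolation=cv2.INTER_CUBIC)[:600])
P=cloud("top",np.load("pics/top0.npy"))
q=P[165:295,265:420].reshape(-1,3)
im=p[165:295,265:420].reshape(-1,3).astype(int)
# green top mask
m=(abs(q[:,2]-.055)<.008)
g=m&(im[:,1]>im[:,2]+20)
print(m.sum(),g.sum(),np.median(q[g,2]))
xy=q[m][:,:2].astype(np.float32)
print(cv2.minAreaRect(xy))
wh=(im.min(1)>150)&(q[:,2]>.04)
mk=np.zeros(130*155,np.uint8);mk[wh]=1
n,l,s,c=cv2.connectedComponentsWithStats(mk.reshape(130,155))
for i in range(1,n):
    if s[i,4]>30: print(s[i],c[i]+[265,165],np.median(q[l.ravel()==i],0))
E
```

```text
7402 4709 0.05599003430721894
((0.6167998313903809, -0.07249204814434052), (0.2503010928630829, 0.22508558630943298), 74.00214385986328)
[89 40 15 15 35] [360.17142857 212.51428571] [ 0.62347315 -0.09664191  0.0745776 ]
[  21   47   99   67 1890] [337.35873016 244.71693122] [ 0.54871512 -0.06978257  0.05843575]
[ 51  63  18  22 228] [324.89473684 238.51315789] [ 0.55772265 -0.03216716  0.06616352]
```

View pics/topc.png

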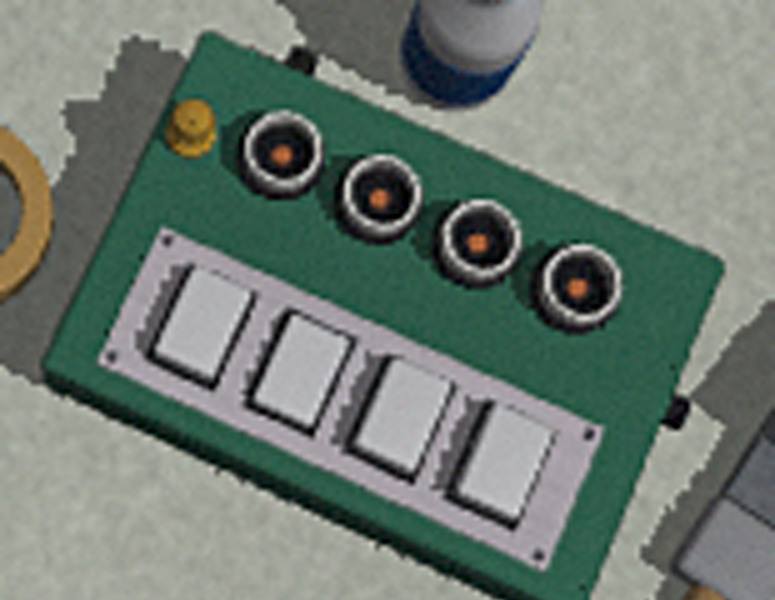

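Run:
```python
import cv2,numpy as np
from h import *
P=cloud("top",np.load("pics/top0.npy"))
C=[(208,324),(303,370),(405,417),(507,462)]
K=[]
for i,(a,b) in enumerate(C):
    u,v=a/5+265-.4,b/5+165-.4
    ui,vi=int(round(u)),int(round(v))
    z=np.median(P[vi-3:vi+4,ui-3:ui+4,2]); K.append(w("top",u,v,z)); print(i+1,np.round(K[-1],4))
K=np.array(K)
d=K[0]-K[3];print(d,np.hypot(*d[:2])/3,np.degrees(np.arctan2(-d[0],d[1])))
# plate corners (screws) at z .055
for a,b in [(167,241),(589,433),(539,554),(111,357),(205,32),(722,262),(45,368)]:
    print((a,b),np.round(w("top",a/5+264.6,b/5+164.6,.056),4))
# scene view
P=cloud("scene",np.load("pics/scene0.npy"));p=cv2.imread("pics/scene0.png")
cv2.imwrite("pics/scenec.png",cv2.resize(p[155:265,170:310],None,fx=5,fy=5,interpolation=cv2.INTER_CUBIC))
```

```text
1 [0.5697 0.0095 0.0724]
2 [ 0.5578 -0.033   0.067 ]
3 [ 0.544  -0.0771  0.0723]
4 [ 0.5322 -0.121   0.0726]
[ 0.03741409  0.13051263 -0.00014429] 0.04525650392925313 -15.996022622750854
(167, 241) [0.6064 0.032  0.056 ]
(589, 433) [ 0.5528 -0.1568  0.056 ]
(539, 554) [ 0.4989 -0.1415  0.056 ]
(111, 357) [0.5521 0.0478 0.056 ]
(205, 32) [0.7034 0.03   0.056 ]
(722, 262) [ 0.636  -0.2055  0.056 ]
(45, 368) [0.5429 0.0748 0.056 ]
```

View pics/scenec.png

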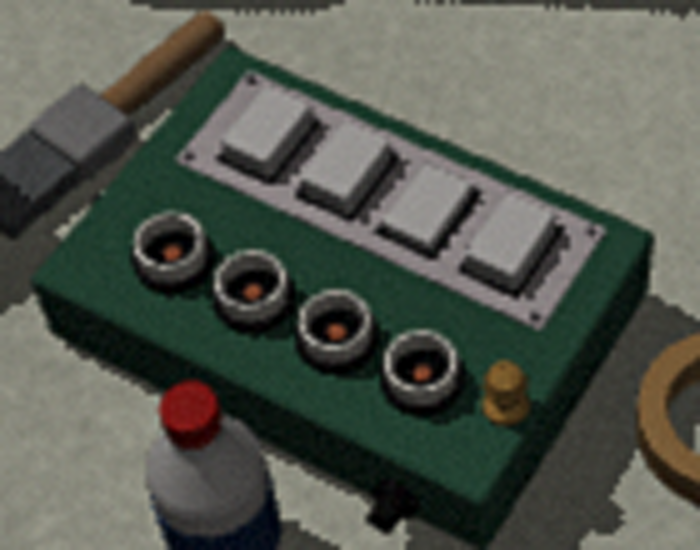

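Key 2's top reads 67 mm and the others about 72 mm, so the depth suggests it's latched; tapping will have to confirm. Next I'll work out the approach.

```bash
cat >> h.py <<'E'
from scipy.spatial.transform import Rotation as R
C0=np.array([.552,-.055]);a=np.radians(-16)
bx=np.array([np.cos(a),np.sin(a)]);by=np.array([-np.sin(a),np.cos(a)])
key=lambda i:C0+by*(.069-.046*(i-1))
# tool: x down, y along +-box x
def goal():
    out=[]
    for s in(1,-1):
        x=np.array([0,0,-1.]);y=s*np.r_[bx,0];out.append(R.from_matrix(np.c_[x,y,np.cross(x,y)]))
    return out
def togo(xyz):
    o=ctrl.get_obs();r=R.from_quat(o["tcp_rot"]);xyz=np.array(xyz)
    print("t",o["time_s"],"tcp",np.round(o["eef_pos"],4),"F",np.round(o["wrist_force"],2),"w",o["gripper_width"])
    print("shift cm",np.round(r.inv().apply(xyz-o["eef_pos"])*100,2))
    for g in goal(): print("turn",np.round(np.degrees((r.inv()*g).as_rotvec()),1))
E
python3 - <<'E'
from h import *
togo([*key(1),.15]); o=ctrl.get_obs();print(R.from_quat(o["tcp_rot"]).as_matrix().round(3))
for i in range(1,5):print(key(i).round(4))
E
```

```text
t 0.1 tcp [ 0.2335 -0.6059  0.2017] F [-0.03 -0.18  0.02] w 0.08552013391617225
shift cm [  5.25 -45.45 -53.69]
turn [-52.9  -0.    0.1]
turn [1.271e+02 1.000e-01 1.000e-01]
[[-0.001  0.36  -0.933]
 [ 0.002 -0.933 -0.36 ]
 [-1.    -0.002  0.   ]]
[0.571  0.0113]
[ 0.5583 -0.0329]
[ 0.5457 -0.0771]
[ 0.533  -0.1213]
```

>>> {"op": "servo_tool", "data": {
  "series": [
    [[0,-3.5,-4.1],[0,0,0],-1],
    [[0,-3.5,-4.1],[0,0,0],-1],
    [[0,-3.5,-4.1],[0,0,0],-1],
    [[0,-3.5,-4.1],[0,0,0],-1],
    [[0,-3.5,-4.1],[0,0,0],-1],
    [[0,-3.5,-4.1],[0,0,0],-1],
    [[0,-3.5,-4.1],[0,0,0],-1],
    [[0,-3.5,-4.1],[0,0,0],-1],
    [[0,-3.5,-4.1],[0,0,0],-1],
    [[0,-3.5,-4.1],[0,0,0],-1],
    [[0,-3.5,-4.1],[0,0,0],-1],
    [[0,0,0],[0,0,0],-1]
  ]
}}

```text
time_s: 1.6
eef_pos: [0.5237, -0.0675, 0.1977]
tcp_rot: [-0.694, -0.131, 0.696, -0.127]
wrist_force: [-0.4, -0.2, -0.4]
gripper_width: -0.0001
```

>>> {"op": "servo_tool", "data": {
  "series": [
    [[0,0,0],[-10,0,0],-1],
    [[0,0,0],[-10,0,0],-1],
    [[0,0,0],[-10,0,0],-1],
    [[0,0,0],[-10,0,0],-1],
    [[0,0,0],[-10,0,0],-1],
    [[0,0,0],[0,0,0],-1]
  ]
}}

```text
time_s: 2.35
eef_pos: [0.5195, -0.0722, 0.1955]
tcp_rot: [-0.568, -0.42, 0.574, -0.414]
wrist_force: [-0.1, -0.1, 0.6]
gripper_width: -0.0002
```

Run:
```python
from h import *
togo([*key(1),.12])
```

```text
t 2.35 tcp [ 0.5195 -0.0722  0.1955] F [-0.12 -0.14  0.61] w -0.0001726112664642105
shift cm [ 7.51  2.45 -9.54]
turn [-1.7  0.1  0.6]
turn [178.3   1.   -0.2]
```

>>> {"op": "servo_tool", "data": {
  "series": [
    [[2,1.2,-4.8],[-2,0,0.5],-1],
    [[2,1.2,-4.8],[0,0,0],-1],
    [[2,0,0],[0,0,0],-1],
    [[0,0,0],[0,0,0],-1]
  ]
}}

```text
time_s: 2.85
eef_pos: [0.5711, 0.0102, 0.1333]
tcp_rot: [-0.566, -0.421, 0.569, -0.422]
wrist_force: [-0.6, 1.0, 1.1]
gripper_width: -0.0003
```

Run:
```python
from h import *
togo([*key(1),.085])
```

```text
t 2.85 tcp [0.5711 0.0102 0.1333] F [-0.65  1.02  1.06] w -0.00032175703973937573
shift cm [ 4.83 -0.03 -0.13]
turn [-0.8  0.3  0.1]
turn [ 1.792e+02  1.000e-01 -4.000e-01]
```

>>> {"op": "servo_tool", "data": {
  "series": [
    [[2,0,0],[0,0,0],-1],
    [[2,0,-0.1],[-0.8,0,0],-1],
    [[0.5,0,0],[0,0,0],-1],
    [[0,0,0],[0,0,0],-1],
    [[0,0,0],[0,0,0],-1],
    [[0,0,0],[0,0,0],-1]
  ]
}}

```text
time_s: 3.6
eef_pos: [0.5741, 0.0074, 0.0925]
tcp_rot: [0.567, 0.419, -0.567, 0.425]
wrist_force: [0.5, -0.0, 1.2]
gripper_width: -0.0001
```

Run:
```python
from h import *
togo([*key(1),.085])
a,_=ctrl.capture("top");b,_=ctrl.capture("scene")
f=lambda p:cv2.resize(p,None,fx=4,fy=4,interpolation=cv2.INTER_CUBIC)
cv2.imwrite("pics/t1.png",f(a[165:295,265:420]));cv2.imwrite("pics/s1.png",f(b[145:265,170:310]))
togo([*key(1),.085])
```

```text
t 3.6 tcp [0.5741 0.0074 0.0925] F [ 0.5  -0.04  1.18] w -0.00013718956271402803
shift cm [ 0.74 -0.41 -0.29]
turn [-0.7  0.3 -0.4]
turn [179.3  -0.6  -0.4]
t 3.7 tcp [0.574  0.0075 0.0923] F [-0.34 -0.88  0.73] w 7.933576476044587e-05
shift cm [ 0.72 -0.4  -0.29]
turn [-0.7  0.3 -0.4]
turn [179.3  -0.6  -0.4]
```

View pics/t1.png

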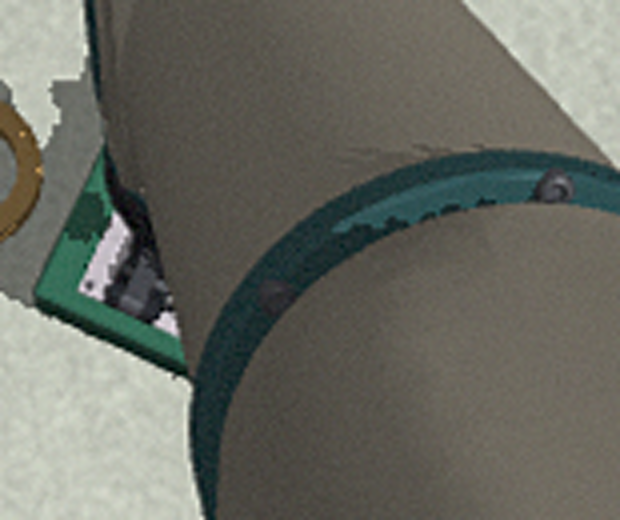

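View pics/s1.png

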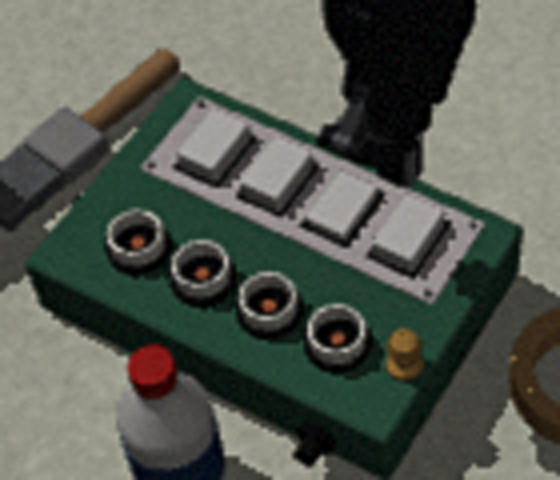

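Run:
```python
from h import *
c=ctrl.get_calibration
for n,(ox,oy) in(("top",(265,165)),("scene",(170,145))):
    K=c(n)["camera_matrix"];T=np.linalg.inv(c(n)["world_from_camera"])
    for q in([.574,.0075,.0923],[*key(1),.071],[*key(4),.071]):
        p=K@(T@[*q,1])[:3];p=p[:2]/p[2];print(n,p.round(1),"crop",((p-[ox,oy])*4).round())
```

```text
top [308.  225.6] crop [172. 242.]
top [305.4 228.8] crop [162. 255.]
top [366.  256.8] crop [404. 367.]
scene [269.6 196.2] crop [398. 205.]
scene [271.6 200.9] crop [406. 223.]
scene [222.7 178.7] crop [211. 135.]
```

Run:
```python
from h import *
a,d=ctrl.capture("scene")
p=cv2.resize(a[165:235,230:310],None,fx=8,fy=8,interpolation=cv2.INTER_CUBIC)
p=np.clip(p.astype(float)*2,0,255).astype(np.uint8)
cv2.imwrite("pics/s2.png",p)
P=cloud("scene",d)
for v in range(184,204,2): print(v,[(u,*np.round(P[v,u]*1000).astype(int)) for u in (264,268,272,276)])
```

```text
184 [(264, np.int64(616), np.int64(7), np.int64(190)), (268, np.int64(604), np.int64(12), np.int64(176)), (272, np.int64(583), np.int64(16), np.int64(151)), (276, np.int64(467), np.int64(-2), np.int64(2))]
186 [(264, np.int64(616), np.int64(7), np.int64(184)), (268, np.int64(603), np.int64(12), np.int64(168)), (272, np.int64(581), np.int64(15), np.int64(141)), (276, np.int64(473), np.int64(0), np.int64(2))]
188 [(264, np.int64(583), np.int64(-3), np.int64(132)), (268, np.int64(588), np.int64(8), np.int64(141)), (272, np.int64(583), np.int64(15), np.int64(137)), (276, np.int64(477), np.int64(1), np.int64(-1))]
190 [(264, np.int64(531), np.int64(-17), np.int64(54)), (268, np.int64(587), np.int64(7), np.int64(132)), (272, np.int64(582), np.int64(15), np.int64(129)), (276, np.int64(484), np.int64(2), np.int64(-1))]
192 [(264, np.int64(539), np.int64(-16), np.int64(56)), (268, np.int64(536), np.int64(-6), np.int64(55)), (272, np.int64(533), np.int64(3), np.int64(55)), (276, np.int64(532), np.int64(13), np.int64(56))]
194 [(264, np.int64(545), np.int64(-14), np.int64(57)), (268, np.int64(5
[... 251 characters left out ...]
64(558), np.int64(9), np.int64(72)), (276, np.int64(555), np.int64(18), np.int64(72))]
198 [(264, np.int64(557), np.int64(-11), np.int64(57)), (268, np.int64(564), np.int64(1), np.int64(70)), (272, np.int64(562), np.int64(10), np.int64(71)), (276, np.int64(560), np.int64(20), np.int64(70))]
200 [(264, np.int64(562), np.int64(-10), np.int64(56)), (268, np.int64(569), np.int64(2), np.int64(69)), (272, np.int64(570), np.int64(12), np.int64(73)), (276, np.int64(566), np.int64(21), np.int64(70))]
202 [(264, np.int64(568), np.int64(-8), np.int64(56)), (268, np.int64(577), np.int64(4), np.int64(72)), (272, np.int64(574), np.int64(13), np.int64(70)), (276, np.int64(572), np.int64(22), np.int64(71))]
```

View pics/s2.png

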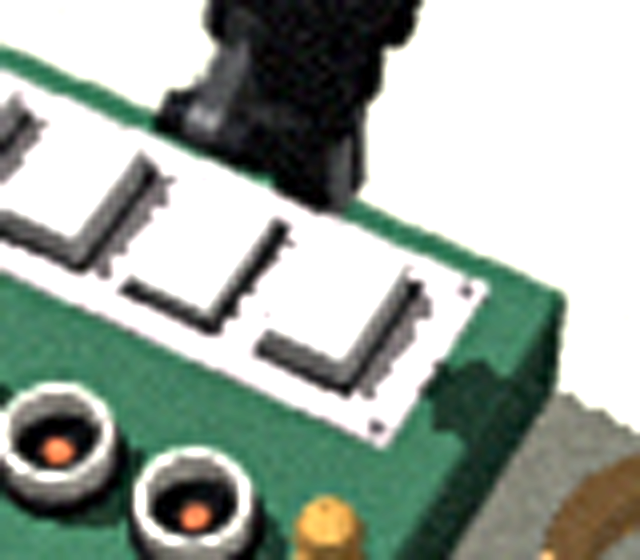

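Run:
```python
from h import *
a,d=ctrl.capture("scene");P=cloud("scene",d)
a2,d2=ctrl.capture("top");P2=cloud("top",d2)
for n,P in(("s",P),("t",P2)):
    m=(P[...,2]>.095)&(abs(P[...,0]-.57)<.06)&(abs(P[...,1])<.06)
    q=P[m]
    for z in np.arange(.09,.26,.01):
        k=q[(q[:,2]>=z)&(q[:,2]<z+.01)]
        if len(k)>1: print(n,round(z,3),len(k),k[:,:2].min(0).round(3),k[:,:2].max(0).round(3))
P0=cloud("scene",np.load("pics/scene0.npy"))
m=(P0[...,2]>.1)&(abs(P0[...,0]-.234)<.1)&(abs(P0[...,1]+.607)<.1)
q=P0[m];print(len(q),np.sort(q[:,2])[:20].round(3)); print(q[np.argsort(q[:,2])[:10]].round(3))
o=ctrl.get_obs();print(o["joint_pos"],o["eef_pos"],o["wrist_force"])
v,u=np.mgrid[:420,:560]
```

```text
s 0.12 11 [0.57  0.009] [0.585 0.02 ]
s 0.13 30 [ 0.571 -0.002] [0.589 0.02 ]
s 0.14 23 [0.571 0.001] [0.59 0.02]
s 0.15 14 [0.571 0.012] [0.585 0.02 ]
s 0.16 26 [0.551 0.01 ] [0.605 0.028]
s 0.17 66 [ 0.54  -0.005] [0.61 0.03]
s 0.18 53 [ 0.532 -0.005] [0.618 0.033]
s 0.19 52 [0.538 0.004] [0.629 0.032]
s 0.2 66 [ 0.563 -0.018] [0.63  0.028]
s 0.21 99 [ 0.569 -0.021] [0.63 0.03]
s 0.22 93 [ 0.587 -0.012] [0.622 0.024]
s 0.23 54 [ 0.593 -0.011] [0.615 0.014]
s 0.24 37 [ 0.597 -0.011] [0.612 0.035]
s 0.25 116 [ 0.571 -0.023] [0.612 0.046]
t 0.19 11 [0.523 0.01 ] [0.543 0.031]
t 0.2 34 [0.512 0.011] [0.536 0.035]
t 0.21 108 [0.511 0.012] [0.53  0.039]
t 0.22 42 [0.523 0.015] [0.537 0.027]
t 0.23 23 [0.532 0.015] [0.54 0.03]
t 0.24 10 [0.536 0.018] [0.542 0.029]
t 0.25 16 [0.537 0.02 ] [0.557 0.043]
523 [0.1   0.1   0.1   0.101 0.101 0.101 0.101 0.101 0.101 0.101 0.101 0.101
 0.102 0.102 0.102 0.102 0.102 0.102 0.102 0.102]
[[ 0.318 -0.704  0.1  ]
 [ 0.28  -0.706  0.1  ]
 [ 0.28  -0.703  0.1  ]
 [ 0.298 -0.699  0.101]
 [ 0.256 -0.704  0.101]
 [ 0.252 -0.707  0.101]
 [ 0.328 -0.703  0.101]
 [ 0.295 -0.701  0.101]
 [ 0.314 -0.702  0.101]
 [ 0.305 -0.701  0.101]]
[ 0.06666166  0.66846778 -0.20695411  1.83649236  0.22150579  0.65582082
 -0.56393548] [0.57362497 0.0075876  0.09182135] [ 0.2171761  -0.05220862 -0.06401755]
```

Run:
```python
import cv2
p=cv2.imread("pics/scene0.png");cv2.imwrite("pics/s0g.png",cv2.resize(p[0:60,20:140],None,fx=6,fy=6))
```

```text
(no output)
```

View pics/s0g.png

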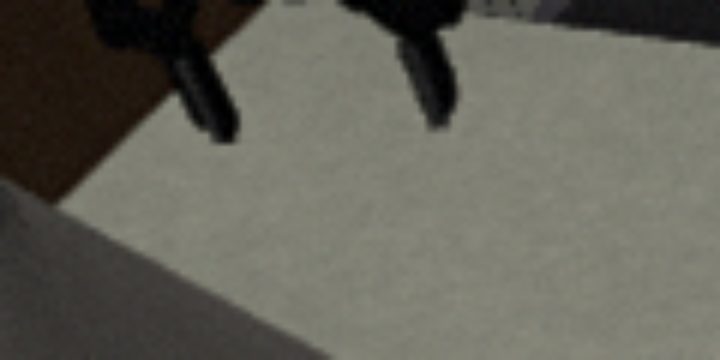

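```bash
python3 - <<'E'
from h import *
K=ctrl.get_calibration("scene")["camera_matrix"];T=np.linalg.inv(ctrl.get_calibration("scene")["world_from_camera"])
yv=np.array([.36,-.933,0])
for z in(.2016,.2146,.23,.25,.27,.29):
  for s in(-.05,0,.05):
    q=np.r_[.2335,-.6059,z]+s*yv;p=K@(T@[*q,1])[:3];p=p[:2]/p[2];print(z,s,p.round(1),"crop",((p-[20,0])*6).round())
E
python3 - <<'E'
import numpy as np,sys
sys.path.insert(0,'.')
from h import *
d=np.load("pics/scene0.npy");P=cloud("scene",d)
for v in range(14,25): print(v,[(u,*(P[v,u]*1000).round().astype(int).tolist()) for u in (54,56,57,58,91,92,93)])
E
```

```text
0.2016 -0.05 [100.6  33.9] crop [483. 204.]
0.2016 0 [82.  35.3] crop [372. 212.]
0.2016 0.05 [63.2 36.7] crop [259. 220.]
0.2146 -0.05 [98.8 29.5] crop [473. 177.]
0.2146 0 [80.  30.9] crop [360. 185.]
0.2146 0.05 [61.  32.3] crop [246. 194.]
0.23 -0.05 [96.7 24.1] crop [460. 144.]
0.23 0 [77.6 25.5] crop [346. 153.]
0.23 0.05 [58.4 26.9] crop [230. 161.]
0.25 -0.05 [93.8 16.9] crop [443. 101.]
0.25 0 [74.4 18.2] crop [327. 109.]
0.25 0.05 [54.9 19.6] crop [209. 118.]
0.27 -0.05 [90.8  9.4] crop [425.  56.]
0.27 0 [71.1 10.8] crop [307.  65.]
0.27 0.05 [51.3 12.2] crop [188.  73.]
0.29 -0.05 [87.8  1.7] crop [407.  10.]
0.29 0 [67.7  3.1] crop [286.  18.]
0.29 0.05 [47.5  4.5] crop [165.  27.]
14 [(54, 255, -644, 268), (56, 243, -649, 261), (57, 238, -651, 258), (58, -158, -1014, 0), (91, 227, -555, 264), (92, 225, -554, 263), (93, 221, -554, 262)]
15 [(54, 255, -646, 265), (56, 246, -647, 260), (57, 241, -649, 257), (58, -150, -1008, 1), (91, 229, -555, 263), (92, 222, -557, 259), (93, 218, -557, 257)]
16 [(54, 261, -641, 267), (56, 250, -645, 260), (57, 241, -650, 255), (58, -149,
[... 625 characters left out ...]
8, 250, -645, 249), (91, 226, -563, 247), (92, 225, -561, 247), (93, 226, -557, 247)]
21 [(54, 258, -651, 250), (56, 260, -643, 252), (57, 258, -642, 251), (58, 253, -644, 248), (91, -146, -869, -2), (92, -143, -861, 1), (93, -144, -858, 0)]
22 [(54, -103, -997, 1), (56, 260, -645, 249), (57, 256, -645, 247), (58, 254, -644, 246), (91, -136, -862, 1), (92, -142, -862, -3), (93, -136, -853, 2)]
23 [(54, -98, -994, 0), (56, 258, -648, 245), (57, 259, -644, 246), (58, 257, -643, 245), (91, -133, -861, -1), (92, -130, -854, 1), (93, -129, -849, 2)]
24 [(54, -96, -996, -3), (56, -94, -985, 0), (57, -95, -981, 0), (58, -99, -980, -2), (91, -123, -855, 1), (92, -123, -850, 1), (93, -128, -850, -1)]
```

The scene image disagrees with the state. The lowest fingertip point is at pixel (270,190), about z 0.122, but the reported TCP is at 0.092. The start picture shows the same offset of about 30 mm. I'll descend carefully, checking force and looking again before assuming any contact height.

>>> {"op": "servo_tool", "data": {
  "series": [
    [[0.4,-0.4,-0.3],[-0.7,0.3,-0.4],-1],
    [[0.3,0,0],[0,0,0],-1],
    [[0.3,0,0],[0,0,0],-1],
    [[0,0,0],[0,0,0],-1],
    [[0,0,0],[0,0,0],-1]
  ]
}}

```text
time_s: 4.47
eef_pos: [0.5701, 0.012, 0.0806]
tcp_rot: [-0.564, -0.427, 0.565, -0.425]
wrist_force: [0.2, -1.2, -0.2]
gripper_width: 0.0001
```

Run:
```python
from h import *
togo([*key(1),.072])
b,d=ctrl.capture("scene");P=cloud("scene",d)
m=(P[...,2]>.08)&(abs(P[...,0]-.57)<.06)&(abs(P[...,1])<.06);q=P[m]
k=q[np.argsort(q[:,2])[:12]];print(k.round(3))
cv2.imwrite("pics/s3.png",cv2.resize(b[155:225,230:310],None,fx=8,fy=8,interpolation=cv2.INTER_CUBIC))
togo([*key(1),.072])
```

```text
t 4.475 tcp [0.5701 0.012  0.0806] F [ 0.19 -1.18 -0.21] w 0.0001488448195561586
shift cm [0.86 0.11 0.04]
turn [ 0.1 -0.   0.2]
turn [-179.9   -0.3   -0. ]
[[0.577 0.016 0.111]
 [0.58  0.019 0.112]
 [0.579 0.019 0.114]
 [0.569 0.024 0.114]
 [0.579 0.021 0.115]
 [0.573 0.022 0.116]
 [0.578 0.019 0.117]
 [0.578 0.017 0.117]
 [0.583 0.015 0.119]
 [0.573 0.022 0.119]
 [0.57  0.024 0.119]
 [0.584 0.013 0.12 ]]
t 4.525 tcp [0.5701 0.012  0.0806] F [-0.08  0.44  0.3 ] w 0.00010350097493109082
shift cm [0.86 0.11 0.04]
turn [ 0.1 -0.   0.2]
turn [-179.9   -0.3   -0. ]
```

View pics/s3.png

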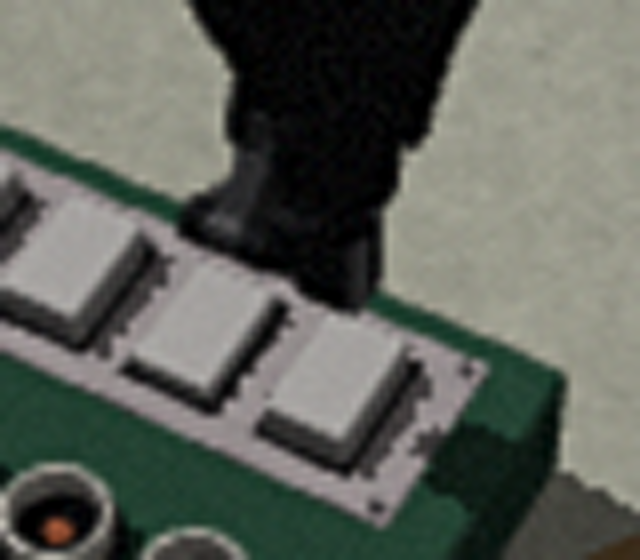

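No contact yet, and the tips still appear about 30 mm above the reported TCP. I'll continue in small checked steps.

>>> {"op": "servo_tool", "data": {
  "series": [
    [[0.3,0,0],[0,0,0],-1],
    [[0.3,0,0],[0,0,0],-1],
    [[0.2,0,0],[0,0,0],-1]
  ]
}}

```text
time_s: 4.9
eef_pos: [0.5703, 0.012, 0.0724]
tcp_rot: [-0.564, -0.427, 0.565, -0.425]
wrist_force: [-0.3, -0.7, -0.1]
gripper_width: -0.0
```

>>> {"op": "servo_tool", "data": {
  "series": [
    [[0.2,0,0],[0,0,0],-1],
    [[0.1,0,0],[0,0,0],-1]
  ]
}}

```text
time_s: 5.15
eef_pos: [0.5702, 0.012, 0.069]
tcp_rot: [-0.564, -0.427, 0.565, -0.425]
wrist_force: [0.2, -0.5, -0.1]
gripper_width: -0.0002
```

>>> {"op": "servo_tool", "data": {
  "series": [
    [[0,0,0],[0,0,0],-1]
  ]
}}

```text
time_s: 5.28
eef_pos: [0.5701, 0.012, 0.0689]
tcp_rot: [-0.564, -0.427, 0.565, -0.425]
wrist_force: [0.3, 0.6, -0.2]
gripper_width: -0.0001
```

>>> {"op": "servo_tool", "data": {
  "series": [
    [[0.2,0,0],[0,0,0],-1],
    [[0.1,0,0],[0,0,0],-1]
  ]
}}

```text
time_s: 5.52
eef_pos: [0.5703, 0.012, 0.0659]
tcp_rot: [-0.564, -0.427, 0.565, -0.425]
wrist_force: [-0.7, 0.6, -0.1]
gripper_width: 0.0
```

Run:
```python
from h import *
b,d=ctrl.capture("scene");P=cloud("scene",d)
togo([*key(1),.072])
m=(P[...,2]>.08)&(abs(P[...,0]-.57)<.06)&(abs(P[...,1])<.06);q=P[m]
print(q[np.argsort(q[:,2])[:6]].round(3))
cv2.imwrite("pics/s4.png",cv2.resize(b[155:225,230:310],None,fx=8,fy=8,interpolation=cv2.INTER_CUBIC))
```

```text
t 5.575 tcp [0.5702 0.012  0.0658] F [0.28 0.37 0.11] w 0.00026406990369550945
shift cm [-0.62  0.1   0.04]
turn [ 0.1 -0.   0.2]
turn [-179.9   -0.2   -0. ]
[[0.577 0.016 0.095]
 [0.577 0.019 0.097]
 [0.568 0.024 0.098]
 [0.578 0.016 0.101]
 [0.577 0.021 0.101]
 [0.574 0.023 0.102]]
```

View pics/s4.png

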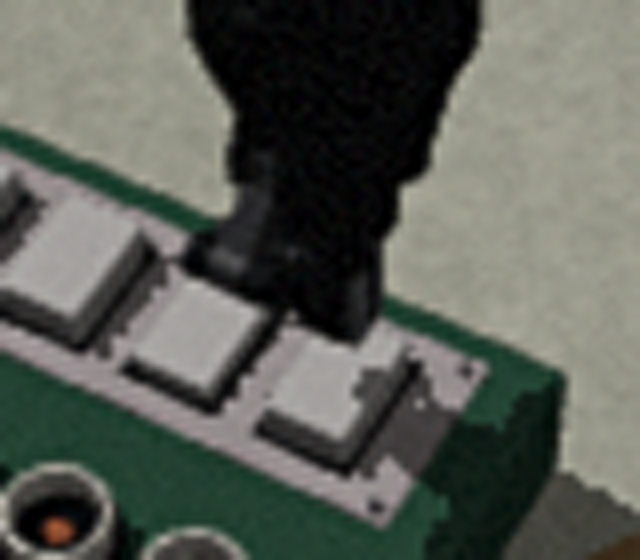

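Key 1 is still up, the wrist force is about 0, and the tip is visibly about 25 mm above the key. So the images are right: the actual tip is higher than the reported TCP. I'll continue down.

>>> {"op": "servo_tool", "data": {
  "series": [
    [[0.5,0,0],[0,0,0],-1],
    [[0.5,0,0],[0,0,0],-1],
    [[0.3,0,0],[0,0,0],-1]
  ]
}}

```text
time_s: 5.95
eef_pos: [0.5703, 0.012, 0.052]
tcp_rot: [-0.564, -0.427, 0.565, -0.425]
wrist_force: [0.2, 0.0, -0.8]
gripper_width: -0.0003
```

>>> {"op": "servo_tool", "data": {
  "series": [
    [[0.2,0,0],[0,0,0],-1]
  ]
}}

```text
time_s: 6.08
eef_pos: [0.5701, 0.012, 0.0497]
tcp_rot: [-0.564, -0.427, 0.565, -0.425]
wrist_force: [-0.6, 0.0, -0.6]
gripper_width: 0.0003
```

Run:
```python
from h import *
b,d=ctrl.capture("scene");P=cloud("scene",d)
togo([*key(1),.072])
m=(P[...,2]>.08)&(abs(P[...,0]-.57)<.06)&(abs(P[...,1])<.06);q=P[m]
print(q[np.argsort(q[:,2])[:6]].round(3))
cv2.imwrite("pics/s5.png",cv2.resize(b[155:225,230:310],None,fx=8,fy=8,interpolation=cv2.INTER_CUBIC))
```

```text
t 6.125 tcp [0.5699 0.012  0.0494] F [ 0.11 -0.21 -0.93] w 0.0002559893414705732
shift cm [-2.26  0.12  0.04]
turn [ 0.1 -0.   0.2]
turn [-179.9   -0.3   -0. ]
[[0.578 0.016 0.081]
 [0.568 0.024 0.082]
 [0.579 0.019 0.083]
 [0.574 0.023 0.086]
 [0.577 0.021 0.086]
 [0.578 0.019 0.086]]
```

View pics/s5.png

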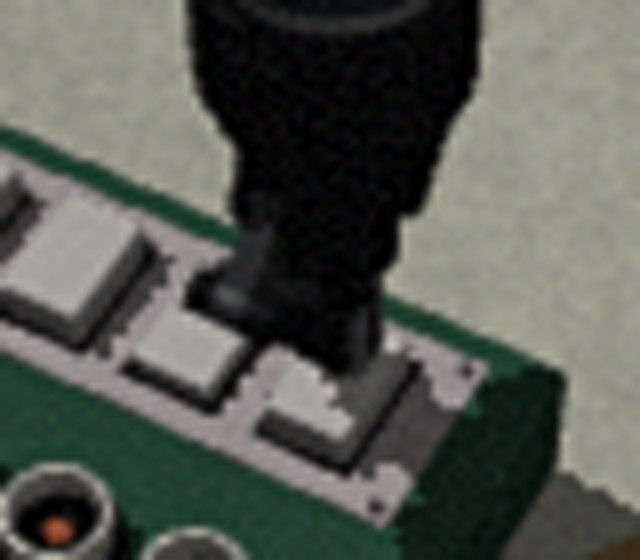

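Run:
```python
from h import *
b,d=ctrl.capture("scene");P=cloud("scene",d)
m=(P[...,2]>.078)&(abs(P[...,0]-.57)<.06)&(abs(P[...,1])<.06)
for z in np.arange(.078,.13,.006):
    q=P[m&(P[...,2]>=z)&(P[...,2]<z+.006)][:,:2]-[.57,.012]
    if len(q): print(z.round(3),len(q),"bx",(q@bx).min().round(3),(q@bx).max().round(3),"by",(q@by).min().round(3),(q@by).max().round(3))
for v in range(186,204,2): print(v,[tuple((P[v,u]*1000).round().astype(int).tolist()) for u in range(254,280,3)])
```

```text
0.078 5 bx -0.006 0.007 by 0.007 0.011
0.084 10 bx -0.006 0.014 by -0.006 0.011
0.09 12 bx 0.0 0.014 by -0.003 0.011
0.096 12 bx -0.006 0.014 by 0.003 0.012
0.102 9 bx -0.007 0.012 by 0.007 0.011
0.108 10 bx -0.005 0.013 by 0.007 0.011
0.114 3 bx -0.007 0.001 by 0.008 0.012
0.12 17 bx -0.026 0.029 by 0.008 0.014
0.126 36 bx -0.032 0.034 by -0.01 0.014
186 [(526, -44, 56), (525, -37, 56), (615, -2, 179), (613, 4, 179), (584, 2, 142), (598, 13, 163), (585, 16, 147), (590, 24, 156), (565, 25, 125)]
188 [(539, -40, 65), (611, -10, 164), (617, -2, 176), (615, 4, 175), (581, 1, 131), (578, 7, 129), (589, 17, 145), (590, 24, 148), (566, 25, 119)]
190 [(622, -13, 171), (621, -7, 171), (623, 0, 176), (614, 4, 166), (588, 3, 133), (586, 9, 132), (588, 17, 136), (580, 22, 128), (484, 8, 1)]
192 [(626, -13, 169), (625, -6, 171), (625, 0, 172), (623, 6, 172), (618, 11, 166), (594, 11, 136), (586, 16, 127), (583, 22, 125), (528, 17, 52)]
194 [(557, -36, 66), (629, -5, 168), (630, 1, 172), (629, 8, 173), (617, 11, 158), (606, 14, 145), (592, 18, 128), (578, 21, 110), (536, 19, 55)]
196 [(564, -34, 68), (562, -27, 66), (630, 1, 165), (629, 7, 166), (617, 11, 151), (606, 14, 138), (584, 16, 109), (577, 21, 102), (543, 21, 57)]
198 [(569, -32, 67), (564, -26, 62), (565, -19, 64), (556, -14, 55), (618, 11, 145), (606, 14, 130), (582, 15, 99), (578, 21, 95), (559, 24, 71)]
200 [(574, -31, 64), (572, -24, 65), (564, -19, 56), (563, -12, 56), (571, -2, 71), (583, 8, 90), (583, 15, 92), (577, 21, 86), (564, 25, 69)]
202 [(579, -30, 65), (576, -23, 62), (570, -18, 56), (569, -11, 57), (577, -1, 70), (576, 6, 72), (574, 13, 71), (571, 20, 69), (570, 27, 69)]
```

The finger block (±14 by ±11 mm) is centred on key 1, with its tip at about z 0.079. That puts contact at a reported z of about 0.042. I'll go slowly now.

>>> {"op": "servo_tool", "data": {
  "series": [
    [[0.3,0.1,0],[0,0,0],-1],
    [[0.2,0,0],[0,0,0],-1]
  ]
}}

```text
time_s: 6.42
eef_pos: [0.5714, 0.0117, 0.0447]
tcp_rot: [-0.564, -0.427, 0.565, -0.425]
wrist_force: [0.2, -0.5, -0.1]
gripper_width: 0.0
```

>>> {"op": "servo_tool", "data": {
  "series": [
    [[0.1,0,0],[0,0,0],-1]
  ]
}}

```text
time_s: 6.55
eef_pos: [0.5713, 0.0117, 0.0435]
tcp_rot: [-0.564, -0.427, 0.565, -0.425]
wrist_force: [-0.2, -0.2, -0.3]
gripper_width: 0.0007
```

>>> {"op": "servo_tool", "data": {
  "series": [
    [[0.1,0,0],[0,0,0],-1]
  ]
}}

```text
time_s: 6.68
eef_pos: [0.5714, 0.0117, 0.0425]
tcp_rot: [-0.564, -0.427, 0.565, -0.425]
wrist_force: [-0.2, 0.2, 0.9]
gripper_width: 0.0002
```

>>> {"op": "servo_tool", "data": {
  "series": [
    [[0.1,0,0],[0,0,0],-1]
  ]
}}

```text
time_s: 6.8
eef_pos: [0.5714, 0.0117, 0.0416]
tcp_rot: [-0.564, -0.427, 0.565, -0.425]
wrist_force: [-0.6, 0.5, 0.9]
gripper_width: 0.0002
```

>>> {"op": "servo_tool", "data": {
  "series": [
    [[0.1,0,0],[0,0,0],-1]
  ]
}}

```text
time_s: 6.92
eef_pos: [0.5714, 0.0117, 0.0407]
tcp_rot: [-0.564, -0.427, 0.565, -0.425]
wrist_force: [-0.9, 0.3, 2.8]
gripper_width: 0.0001
```

>>> {"op": "servo_tool", "data": {
  "series": [
    [[0,0,0],[0,0,0],-1]
  ]
}}

```text
time_s: 7.05
eef_pos: [0.5714, 0.0117, 0.0407]
tcp_rot: [-0.564, -0.427, 0.565, -0.425]
wrist_force: [-0.1, -0.3, 1.3]
gripper_width: 0.0003
```

>>> {"op": "servo_tool", "data": {
  "series": [
    [[0.1,0,0],[0,0,0],-1]
  ]
}}

```text
time_s: 7.18
eef_pos: [0.5714, 0.0117, 0.0398]
tcp_rot: [-0.564, -0.427, 0.565, -0.425]
wrist_force: [-0.4, -0.0, 2.1]
gripper_width: -0.0001
```

>>> {"op": "servo_tool", "data": {
  "series": [
    [[0,0,0],[0,0,0],-1]
  ]
}}

```text
time_s: 7.3
eef_pos: [0.5714, 0.0117, 0.0398]
tcp_rot: [-0.564, -0.427, 0.565, -0.425]
wrist_force: [-1.5, -0.3, 2.0]
gripper_width: -0.0001
```

Run:
```python
from h import *
for i in range(3):
    b,d=ctrl.capture("scene"); o=ctrl.get_obs();print(o["eef_pos"].round(4),o["wrist_force"].round(2))
cv2.imwrite("pics/s6.png",cv2.resize(b[155:225,230:310],None,fx=8,fy=8,interpolation=cv2.INTER_CUBIC))
```

```text
[0.5713 0.0117 0.0398] [-0.43 -0.6   1.67]
[0.5714 0.0117 0.0398] [ 0.12 -0.2   1.66]
[0.5714 0.0117 0.0399] [-0.39  0.2   1.92]
```

View pics/s6.png

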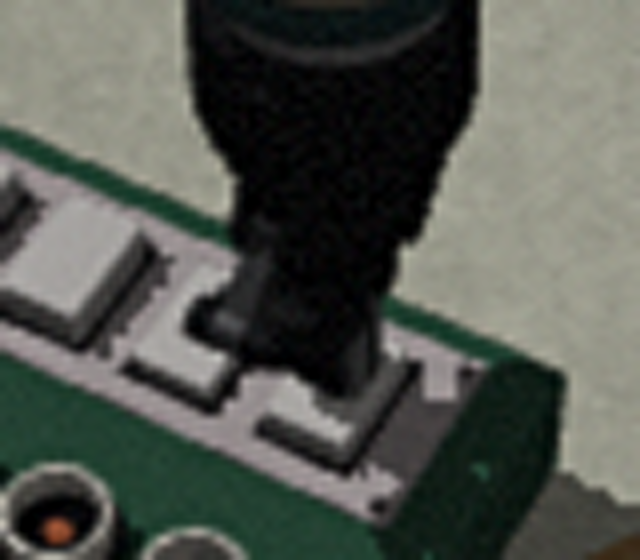

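The tip is visibly on key 1, which gives softly at about 1.9 N. I'll push one more millimetre, then retract and move to key 2, which is +4.6 cm along tool z.

>>> {"op": "servo_tool", "data": {
  "series": [
    [[0.1,0,0],[0,0,0],-1]
  ]
}}

```text
time_s: 7.58
eef_pos: [0.5714, 0.0117, 0.0389]
tcp_rot: [-0.564, -0.427, 0.565, -0.425]
wrist_force: [-1.6, -0.2, 2.8]
gripper_width: 0.0001
```

>>> {"op": "servo_tool", "data": {
  "series": [
    [[-0.5,0,0],[0,0,0],-1],
    [[-1.0,0,0],[0,0,0],-1],
    [[-0.6,0,0],[0,0,0],-1],
    [[0,0,2.3],[0,0,0],-1],
    [[0,0,2.3],[0,0,0],-1],
    [[0,0,0],[0,0,0],-1]
  ]
}}

```text
time_s: 8.32
eef_pos: [0.5597, -0.0328, 0.0625]
tcp_rot: [0.565, 0.426, -0.564, 0.426]
wrist_force: [0.4, 0.8, -0.8]
gripper_width: 0.0
```

Run:
```python
from h import *
b,d=ctrl.capture("scene");P=cloud("scene",d)
togo([*key(2),.042])
K=ctrl.get_calibration("scene")["camera_matrix"];T=np.linalg.inv(ctrl.get_calibration("scene")["world_from_camera"])
q=[*(key(1)+bx*.010),.071];p=K@(T@[*q,1])[:3];u,v=(p[:2]/p[2]).round().astype(int)
print(np.median(P[v-2:v+3,u-2:u+3,2]))
cv2.imwrite("pics/s7.png",cv2.resize(b[155:225,230:310],None,fx=8,fy=8,interpolation=cv2.INTER_CUBIC))
```

```text
t 8.375 tcp [ 0.5603 -0.0311  0.0626] F [ 0.36 -0.08  0.39] w 0.0001495381727898062
shift cm [ 2.06 -0.14  0.23]
turn [ 0.2 -0.2 -0. ]
turn [-1.798e+02  1.000e-01 -3.000e-01]
0.07043673794976935
```

View pics/s7.png

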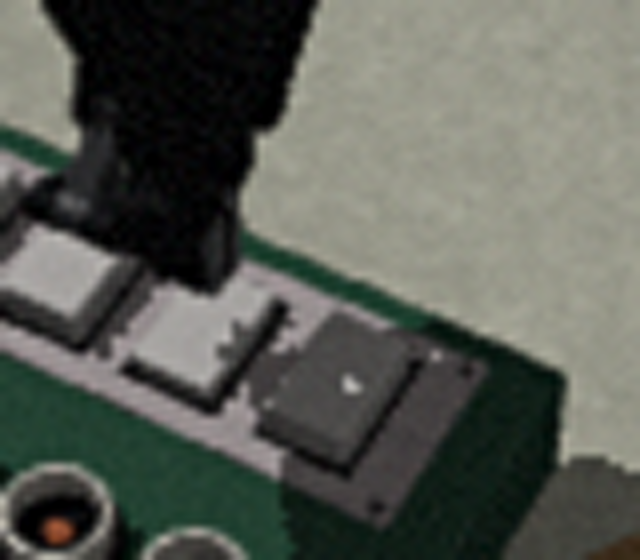

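Key 1 is back up, in shadow at crop (340,390), z 0.070. I'll descend on key 2.

>>> {"op": "servo_tool", "data": {
  "series": [
    [[0.8,-0.1,0.2],[0,0,0],-1],
    [[0.8,0,0],[0,0,0],-1],
    [[0.3,0,0],[0,0,0],-1],
    [[0.1,0,0],[0,0,0],-1]
  ]
}}

```text
time_s: 8.88
eef_pos: [0.5594, -0.0288, 0.041]
tcp_rot: [0.565, 0.429, -0.561, 0.427]
wrist_force: [0.2, -0.8, 0.0]
gripper_width: -0.0001
```

>>> {"op": "servo_tool", "data": {
  "series": [
    [[0.1,0,0],[0,0,0],-1]
  ]
}}

```text
time_s: 9.0
eef_pos: [0.5595, -0.0286, 0.0398]
tcp_rot: [0.564, 0.429, -0.561, 0.427]
wrist_force: [-0.2, 0.7, 0.6]
gripper_width: 0.0005
```

>>> {"op": "servo_tool", "data": {
  "series": [
    [[0.1,0,0],[0,0,0],-1]
  ]
}}

```text
time_s: 9.12
eef_pos: [0.5596, -0.0285, 0.0389]
tcp_rot: [0.565, 0.429, -0.561, 0.427]
wrist_force: [-0.3, 0.7, -1.0]
gripper_width: 0.0001
```

>>> {"op": "servo_tool", "data": {
  "series": [
    [[0.1,0,0],[0,0,0],-1]
  ]
}}

```text
time_s: 9.25
eef_pos: [0.5597, -0.0285, 0.0379]
tcp_rot: [0.565, 0.429, -0.561, 0.427]
wrist_force: [0.9, -0.8, 0.4]
gripper_width: -0.0
```

>>> {"op": "servo_tool", "data": {
  "series": [
    [[0.1,-0.2,0.4],[0,0,0],-1]
  ]
}}

```text
time_s: 9.38
eef_pos: [0.5569, -0.0316, 0.0369]
tcp_rot: [0.565, 0.429, -0.561, 0.427]
wrist_force: [-0.3, -0.1, -0.1]
gripper_width: -0.0001
```

>>> {"op": "servo_tool", "data": {
  "series": [
    [[0.05,0,0],[0,0,0],-1]
  ]
}}

```text
time_s: 9.5
eef_pos: [0.5562, -0.0325, 0.0364]
tcp_rot: [0.564, 0.429, -0.561, 0.427]
wrist_force: [-0.0, -1.5, 2.1]
gripper_width: 0.0002
```

>>> {"op": "servo_tool", "data": {
  "series": [
    [[0.05,0,0],[0,0,0],-1]
  ]
}}

```text
time_s: 9.62
eef_pos: [0.5563, -0.0325, 0.0361]
tcp_rot: [0.565, 0.429, -0.561, 0.427]
wrist_force: [-1.1, 1.0, 3.4]
gripper_width: -0.0003
```

>>> {"op": "servo_tool", "data": {
  "series": [
    [[0.05,0,0],[0,0,0],-1]
  ]
}}

```text
time_s: 9.75
eef_pos: [0.5563, -0.0324, 0.0359]
tcp_rot: [0.565, 0.429, -0.561, 0.427]
wrist_force: [-0.2, -0.2, 3.9]
gripper_width: 0.0004
```

Contact came about 5 mm lower than on key 1 and the force is steep, reaching about 3.5 N within 0.5 mm. Key 2 feels latched, so I'm retracting and moving to key 3.

>>> {"op": "servo_tool", "data": {
  "series": [
    [[-0.6,0,0],[0,0,0],-1],
    [[-1.0,0,0],[0,0,0],-1],
    [[-1.0,0,0],[0,0,0],-1],
    [[0,0,2.3],[0,0,0],-1],
    [[0,0.1,2.3],[0,0,0],-1],
    [[0,0,0],[0,0,0],-1],
    [[0,0,0],[0,0,0],-1]
  ]
}}

```text
time_s: 10.62
eef_pos: [0.5471, -0.0762, 0.066]
tcp_rot: [0.566, 0.428, -0.559, 0.428]
wrist_force: [-0.2, 0.9, 0.1]
gripper_width: -0.0005
```

Run:
```python
from h import *
b,d=ctrl.capture("scene");P=cloud("scene",d)
togo([*key(3),.042])
K=ctrl.get_calibration("scene")["camera_matrix"];T=np.linalg.inv(ctrl.get_calibration("scene")["world_from_camera"])
for i in(1,2):
    q=[*(key(i)+bx*.008),.068];p=K@(T@[*q,1])[:3];u,v=(p[:2]/p[2]).round().astype(int)
    print(i,np.median(P[v-2:v+3,u-2:u+3,2]))
```

```text
t 10.675 tcp [ 0.5471 -0.0764  0.066 ] F [-0.58 -0.5  -0.87] w -0.0001102753170319802
shift cm [ 2.4  -0.13  0.13]
turn [ 0.6 -0.4 -0.3]
turn [-179.4    0.5   -0.7]
1 0.07088494824774694
2 0.06504065513461232
```

Key 2 is still latched (65 mm) and key 1 is up (71 mm). Next is key 3.

>>> {"op": "servo_tool", "data": {
  "series": [
    [[1.0,-0.1,0.1],[0.6,-0.4,-0.3],-1],
    [[1.0,0,0],[0,0,0],-1],
    [[0.3,0,0],[0,0,0],-1]
  ]
}}

```text
time_s: 11.05
eef_pos: [0.5461, -0.0748, 0.0413]
tcp_rot: [0.564, 0.426, -0.564, 0.426]
wrist_force: [-0.5, -2.0, 1.8]
gripper_width: 0.0001
```

>>> {"op": "servo_tool", "data": {
  "series": [
    [[0.1,0,0],[0,0,0],-1]
  ]
}}

```text
time_s: 11.18
eef_pos: [0.5461, -0.0747, 0.0399]
tcp_rot: [-0.564, -0.427, 0.564, -0.426]
wrist_force: [-0.4, -1.1, 3.5]
gripper_width: 0.0001
```

>>> {"op": "servo_tool", "data": {
  "series": [
    [[0.1,0,0],[0,0,0],-1]
  ]
}}

```text
time_s: 11.3
eef_pos: [0.5461, -0.0747, 0.0389]
tcp_rot: [-0.564, -0.427, 0.564, -0.426]
wrist_force: [-1.0, 0.2, 3.3]
gripper_width: 0.0
```

>>> {"op": "servo_tool", "data": {
  "series": [
    [[0,0,0],[0,0,0],-1]
  ]
}}

```text
time_s: 11.42
eef_pos: [0.5461, -0.0747, 0.0391]
tcp_rot: [-0.564, -0.427, 0.564, -0.426]
wrist_force: [-0.3, -0.8, 2.9]
gripper_width: 0.0003
```

Key 3 touched at about z 0.0415 and gives softly (2–3 N over a couple of mm), so it's up. On to key 4.

>>> {"op": "servo_tool", "data": {
  "series": [
    [[-0.6,0,0],[0,0,0],-1],
    [[-1.0,0,0],[0,0,0],-1],
    [[-0.7,0,0],[0,0,0],-1],
    [[0,0,2.3],[0,0,0],-1],
    [[0,0,2.4],[0,0,0],-1],
    [[0,0,0],[0,0,0],-1],
    [[0,0,0],[0,0,0],-1]
  ]
}}

```text
time_s: 12.3
eef_pos: [0.535, -0.1189, 0.0661]
tcp_rot: [0.565, 0.426, -0.562, 0.427]
wrist_force: [-0.2, -0.2, -0.1]
gripper_width: -0.0002
```

Run:
```python
from h import *
togo([*key(4),.042])
```

```text
t 12.3 tcp [ 0.535  -0.1189  0.0661] F [-0.2  -0.2  -0.14] w -0.00019438485709037543
shift cm [ 2.41 -0.14  0.29]
turn [ 0.2 -0.2 -0.2]
turn [-179.8    0.3   -0.3]
```

>>> {"op": "servo_tool", "data": {
  "series": [
    [[1.0,-0.1,0.3],[0,0,0],-1],
    [[1.0,0,0],[0,0,0],-1],
    [[0.3,0,0],[0,0,0],-1]
  ]
}}

```text
time_s: 12.68
eef_pos: [0.5338, -0.1191, 0.0416]
tcp_rot: [0.565, 0.428, -0.561, 0.428]
wrist_force: [-0.8, -0.5, 1.5]
gripper_width: 0.0002
```

>>> {"op": "servo_tool", "data": {
  "series": [
    [[0.1,0,0],[0,0,0],-1]
  ]
}}

```text
time_s: 12.8
eef_pos: [0.5337, -0.119, 0.0402]
tcp_rot: [0.565, 0.428, -0.561, 0.428]
wrist_force: [-0.9, -0.9, 1.8]
gripper_width: -0.0
```

>>> {"op": "servo_tool", "data": {
  "series": [
    [[0.1,0,0],[0,0,0],-1]
  ]
}}

```text
time_s: 12.92
eef_pos: [0.5337, -0.1191, 0.0392]
tcp_rot: [0.565, 0.428, -0.562, 0.428]
wrist_force: [-0.6, -0.3, 2.9]
gripper_width: -0.0
```

>>> {"op": "servo_tool", "data": {
  "series": [
    [[0,0,0],[0,0,0],-1]
  ]
}}

```text
time_s: 13.05
eef_pos: [0.5337, -0.1191, 0.0393]
tcp_rot: [0.565, 0.428, -0.562, 0.428]
wrist_force: [-1.4, -0.8, 3.0]
gripper_width: 0.0004
```

Key 4 is up as well. I'm retracting and going back over key 2 (-9.2 cm along tool z), high enough to clear the keys.

>>> {"op": "servo_tool", "data": {
  "series": [
    [[-0.6,0,0],[0,0,0],-1],
    [[-1.2,0,0],[0,0,0],-1],
    [[-1.2,0,0],[0,0,0],-1],
    [[0,0,-3],[0,0,0],-1],
    [[0,0,-3],[0,0,0],-1],
    [[0,0,-2.5],[0,0,0],-1],
    [[0,0,0],[0,0,0],-1],
    [[0,0,0],[0,0,0],-1]
  ]
}}

```text
time_s: 14.05
eef_pos: [0.559, -0.0366, 0.0765]
tcp_rot: [0.567, 0.426, -0.561, 0.428]
wrist_force: [-0.1, -0.0, -0.2]
gripper_width: 0.0
```

Run:
```python
from h import *
b,d=ctrl.capture("scene");P=cloud("scene",d)
togo([*key(2),.042])
K=ctrl.get_calibration("scene")["camera_matrix"];T=np.linalg.inv(ctrl.get_calibration("scene")["world_from_camera"])
for i in(1,2,3,4):
    q=[*(key(i)+bx*.008),.069];p=K@(T@[*q,1])[:3];u,v=(p[:2]/p[2]).round().astype(int)
    print(i,np.median(P[v-2:v+3,u-2:u+3,2]))
```

```text
t 14.1 tcp [ 0.5591 -0.0364  0.0765] F [ 0.09  0.22 -0.99] w -4.504662433642076e-05
shift cm [ 3.45 -0.2  -0.3 ]
turn [ 0.3 -0.3 -0.5]
turn [-179.7    0.8   -0.4]
1 0.07077508525159071
2 0.06552970043104922
3 0.06991950828960092
4 0.07103554194747819
```

>>> {"op": "servo_tool", "data": {
  "series": [
    [[1.2,-0.2,-0.3],[0.3,-0.3,-0.5],-1],
    [[1.2,0,0],[0,0,0],-1],
    [[1.0,0,0],[0,0,0],-1],
    [[0.4,0,0],[0,0,0],-1],
    [[0.2,0,0],[0,0,0],-1]
  ]
}}

```text
time_s: 14.72
eef_pos: [0.5568, -0.0356, 0.0332]
tcp_rot: [-0.565, -0.424, 0.567, -0.424]
wrist_force: [-0.8, 0.4, 5.6]
gripper_width: 0.0001
```

>>> {"op": "servo_tool", "data": {
  "series": [
    [[0.2,0,0],[0,0,0],-1]
  ]
}}

```text
time_s: 14.85
eef_pos: [0.557, -0.0356, 0.0321]
tcp_rot: [-0.565, -0.424, 0.567, -0.424]
wrist_force: [-4.9, -0.0, 21.7]
gripper_width: 0.0001
```

>>> {"op": "servo_tool", "data": {
  "series": [
    [[0.15,0,0],[0,0,0],-1]
  ]
}}

```text
time_s: 14.98
eef_pos: [0.5569, -0.0357, 0.0321]
tcp_rot: [-0.565, -0.424, 0.567, -0.424]
wrist_force: [-4.3, 0.6, 18.7]
gripper_width: 0.0003
```

The key is at its stop (about 19 N, z steady at 0.032). I'll release and retract up and clear of it.

>>> {"op": "servo_tool", "data": {
  "series": [
    [[-0.3,0,0],[0,0,0],-1],
    [[-0.6,0,0],[0,0,0],-1],
    [[-1.5,0,0],[0,0,0],-1],
    [[-4,0,0],[0,0,0],-1],
    [[-4,0,0],[0,0,0],-1],
    [[-4,-4,0],[0,0,0],-1],
    [[0,-5,0],[0,0,0],-1],
    [[0,0,0],[0,0,0],-1],
    [[0,0,0],[0,0,0],-1]
  ]
}}

```text
time_s: 16.1
eef_pos: [0.4713, -0.0097, 0.1861]
tcp_rot: [0.567, 0.422, -0.565, 0.426]
wrist_force: [0.4, 0.0, 0.9]
gripper_width: -0.0001
```

Run:
```python
from h import *
b,d=ctrl.capture("scene");P=cloud("scene",d)
togo([*key(2),.042])
K=ctrl.get_calibration("scene")["camera_matrix"];T=np.linalg.inv(ctrl.get_calibration("scene")["world_from_camera"])
for i in(1,2,3,4):
    q=[*key(i),.070];p=K@(T@[*q,1])[:3];u,v=(p[:2]/p[2]).round().astype(int)
    print(i,np.median(P[v-2:v+3,u-2:u+3,2]))
cv2.imwrite("pics/s8.png",cv2.resize(b[145:265,170:310],None,fx=5,fy=5,interpolation=cv2.INTER_CUBIC))
```

```text
t 16.15 tcp [ 0.4708 -0.0097  0.1858] F [ 0.43 -0.64 -0.37] w 0.00022428929717064312
shift cm [14.43  8.98 -0.25]
turn [-0.3  0.1 -0.3]
turn [ 1.797e+02 -5.000e-01 -1.000e-01]
1 0.07081557296638419
2 0.07091744366824393
3 0.07132107287717171
4 0.07039230651871686
```

View pics/s8.png

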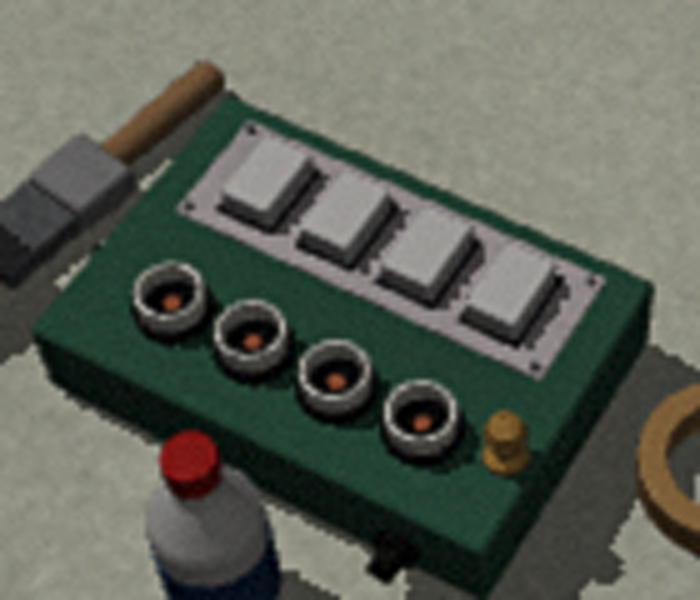

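All four keys stand at about 71 mm, nothing around the box has moved, and the robot is clear of everything. I'm handing in.

```bash
python3 -c "
from rig import ctrl
print(ctrl.job_done())"
```

```text
the job is handed in; nothing more can be done
None
```

The latched key was at place 2, second from the left. I pressed it to its stop and it sprang up, so all four keys are now up. I handed in at about 16 s.

- **Taps, left to right:** Keys 1, 3 and 4 gave softly at about 2–3 N and sprang back. Key 2 touched about 5 mm lower and hardly moved at about 3.5 N. Depth checks showed it was still latched after its tap, and that the other three were up once all four had been tapped.
- **Press:** Key 2 reached its stop at about 20 N wrist force, with the height steady, and came up when released.
- **Last check:** The final picture puts all four key tops at 70–71 mm. The finial, glue, brush and tape are in place in it. The jar and carton were outside that crop and I did not check them again. The robot was clear of everything.

**Disagreement:** The reported TCP (tool tip position) sat about 30 mm below the real fingertips. The pictures showed it from the start and the contact heights confirmed it, so I went by the images and the felt contact. Single wrist-force readings also scattered by up to about 1 N. I judged each tap on several readings together with the contact height.

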